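# Set up the beam path and open the laser shutter

### The arm

A 6-joint arm with a two-finger parallel gripper is mounted at the origin on the work surface. World frame = base frame: x ahead of the robot, y to its left, z up, the work surface at z = 0. Lengths are in m, angles in rad, forces in N, time in s.
With the tool pointing down it reaches from about 0.25 to 0.725 m from the base axis. Payload 4 kg.
Tool frame: the origin (TCP) lies midway between the tips of the shut fingers; the grasp point (between the pads) lies bot.pinch_z behind it (bot.pinch_z is the distance from the TCP to the grasp point, in m); z points along the fingers, y is the direction in which the jaws open and shut (so a half turn about z gives the same grasp; the last joint's range is limited). The gripper opens to 85 mm and grips with 20 to 120 N. Pads are 22 mm wide; open, the fingers measure 114 mm over their backs; the gripper's body (76 mm by 85 mm) begins 54 mm behind the grasp point. The pads swing forward as they close: fully open they stand 13 mm farther back than shut.
Start: joints at [1.244, 0.241, 0.005, 1.335, 0, 1.571], TCP at [0.161, 0.474, 0.231] pointing down, gripper open.
Joint ranges: [-2.72, 2.72], [-1.05, 1.87], [-1.09, 1.28], [-1.99, 2.15], [-1.42, 1.44], [-3.14, 3.14]. Speed limits (rad/s): [2.79, 2.79, 3.14, 3.14, 3.14, 3.14].

### API

Orientations are given as a unit quaternion [x, y, z, w].
In Python, from workcell import bot gives the robot as it stands. The module is installed in compiled form; this text tells all that it offers.
- The arm moves only by the tool move_arm, never from a script. Its argument "series" is a list that holds one entry, the list of rows, each a list of 7 numbers: the shift along the world's x, y, z in cm, then the turn, a rotation vector about the world's x, y, z in degrees, then the opening, from 0 (shut) to 1 (fully open). A call has exactly 5 rows; each row shifts and turns the pose as measured when the row begins; what a row does not reach is not made up. A row lasts 1/10 s, in which the tool goes at most 50 mm and 8.59 degrees, less where a joint would pass 70% of its speed; a pose out of reach is approached as far as the arm can. A call with a gripper value outside its range is refused whole. The fingers move at their own pace and stop on an object; the grip force is fixed at half the most. Time passes only in rows, so rows that do not move let the fingers close, or fill a call up. It gives the time, the measured TCP pose, the force and the opening at its end, in the units of the state.
- bot.get_obs(): the state, without advancing time (a new reading comes with each control period).
- bot.camera(name): name is "scene" or "top"; returns (picture, depth): 420x560x3 uint8, red, green, blue; 420x560 float32, m along the optical axis (not along the pixel's ray), 0 where there is no reading.
- bot.camera_info(name): a dict with "vfov" (degrees; the focal length in pixels is half the picture's height over the tangent of half this angle, whatever the lens; pixels are square), "cx", "cy" (the principal point, pixels), "k1" (the pictures are not rectified: a ray, as slopes to the right and down, at radius r is drawn at 1 + k1 r^2 times it, then the intrinsics apply), "cam_to_world" (4x4, takes a point from camera to world coordinates). Camera axes: x right, y down, z forward; pixel columns grow to the right and rows downward; lengths in m; the calibration is good to about 2 mm. A picture is of the moment at which its call begins. camera_info takes no time and is no camera call.
- bot.job_done(): hands the job in, once; it reports no verdict.
Trained networks look in the newest picture that a camera, given by its name, has taken for a name from the list of things; names that differ only in an ending like _2 or _b are one class to them, and where a whole thing is asked for, a point or a joint stands for the part that bears it (a point fixed in the world has none). Each returns a list of dicts, best first, with "confidence" (0 to 1); they miss things now and then, are a little off and sometimes report something else, mostly with a low value. They report only what shows in the picture. A call takes as long as a camera call.
- bot.find_in(camera, target): "at" ([x, y, z] in m, in world coordinates, good to about 4 mm: the middle of the surface that is visible of it).
The state is a dict: "clock": time; "joint_pos": joint angles; "joint_vel": joint speeds; "tau": joint torques, N m; "eef_pos": TCP position; "tool_rot": TCP orientation; "ft_force": force on the tool from outside, world axes, zero at the start; "ft_torque": the same for the moment, N m; "grip_width": finger opening in m.
Only numpy, scipy, OpenCV 4.12 (cv2) and the standard library are available. Lean on these libraries where they do the work, as an engineer would, in place of code of your own. Each camera call takes 0.05 s, during which the arm holds its last target.

### The job

Get the laser bench ready for the measurement, pushing with the fingertips and pinching nothing: fold the flip mirror down out of the beam as far as it goes, and push the filter slide away from you, fully home, so that its filter stands in the beam. Only when both are set, open the shutter on the laser all the way by pushing its tab across towards you. Keep your fingers off the glass and leave the loose things on the table where they are.

Things in the scene. Friction and masses are not known exactly. Their poses are not given: they have to be found in the camera images.
- rail: Black optical rail fixed on the table, 940 x 86 x 34 mm. Origin on the table under its middle line; z up, y along the rail to the laser (robot's left), x level across it, away from the robot. The beam runs to -y, 140 mm above the table. Flip mirror and filter slide stand about 180 mm apart, either one nearer the laser; round lens and square camera at the -y end are not worked.
- flip_mount: Fixed foot of the flip mirror: black carrier 82 x 50 x 22 mm under a block 34 x 52 x 40 mm. Origin under the carrier, on the rail's top (34 mm above the table). Its x is level and is the direction to which the flap folds: 0.62 to 0.95 rad left of the rail's x, so away from the robot and to the laser. Folded, the flap rests on two arms that reach 50 mm out to +x.
- flap_hinge (a point): Middle of the flap's hinge axis, fixed on the foot, 106 mm above the table and 10 mm to +x of the foot's origin. The axis is level, along the foot's y; the point's axes are those of the foot.
- flap_edge (a point): On the flap (bright plate 50 wide, 68 high, 8 mm thick): middle of the upper edge of its bare back face, 66 mm from the hinge axis. Upright, the back looks to the foot's -x (to the robot, away from the laser), lies 10 mm behind the hinge axis, edge 172 mm above the table; folded, it faces up, level, 116 mm above the table. Turns with the flap: z from hinge to edge, x out of the mirror face.
- flip_flap (a joint): Angle of the flap in rad: 0 upright, mirror in the beam; pi/2 folded down flat on its stop, out of the beam. It stays wherever it is left (friction hinge, about 0.04 N m, so under 1 N at the edge).
- mirror_glass: The mirror: glass disc 25 mm across, in a black ring on the flap's +x face (away from the robot while upright, underneath when folded), centred 34 mm from the hinge axis. Not to be touched.
- filter_mount: Fixed holder of the filter slide: the same carrier, a round post, and an upright black frame 64 x 19 x 64 mm whose centre is 140 mm above the table, with a 29 mm hole for the beam. Origin under the carrier, on the rail's top; axes as the rail's: its x is the way the slide is pushed.
- slide_end (a point): Centre of the outer face of the end plate on the filter slide's end nearest the robot: flat, looks to the holder's -x, 32 mm wide, 46 mm high (top edge 163 mm above the table); push here to +x. The slide is an aluminium bar 120 x 7 x 44 mm through the frame with two round openings: a grey glass filter in the one nearer the robot, nothing in the other.
- filter_slide (a joint): Position of the filter slide in m: 0 drawn out towards the robot (the empty opening in the beam), 0.040 fully home at its stop (the filter in the beam). It starts at 0 to 0.010, stays where it is left, and takes about 1.5 N to push.
- filter_glass: The filter glass, 26 mm disc in the filter slide, centred 46 mm beyond the end plate's outer face. Not to be touched.
- laser: Laser head: white box 94 x 240 x 75 mm on a black foot on the rail, its top 178 mm above the table; black front plate on its -y end. Origin under its foot, on the rail's top; axes as the rail's.
- shutter_tab (a point): Centre of the top end of the shutter's thumb tab, 205 mm above the table: an upright aluminium plate, 6 mm thick along the laser's x, 24 mm wide along its y, standing 23 mm above a sliding foot 3 mm thick (24 mm along x) whose top is 182 mm above the table, over the top edge of the laser's front plate. Axes as the laser's.
- shutter (a joint): Position of the shutter gate in m: 0 closed (gate before the beam's opening), 0.026 fully open at its stop. It opens to the laser's -x (across the rail towards the robot): push the tab from its far side, its +x face. It starts at 0 to 0.002, stays where it is left, and takes about 1.2 N to push.
- hex_driver: Loose bystander: hex driver lying on the table, 160 mm long, 23 mm thick. Leave alone.
- post_holder: Loose bystander: black post holder 60 mm high. Leave alone.
- lens_case: Loose bystander: grey lens case 62 x 62 x 24 mm. Leave alone.
- spare_lens: Loose bystander: lens on a short post, 109 mm high. Leave alone.
- screw_box: Loose bystander: open compartment box of screws, 100 x 70 x 35 mm. Leave alone.
- lens_tube: Loose bystander: black ring tube 31 mm across, 30 mm high. Leave alone.
- goggles: Loose bystander: laser goggles standing on the table, 140 mm wide, 49 mm high. Leave alone.

How it is judged:
On the way, in this order (a step that is already met when the one before it is completed fails the run):
1. the flip mirror is folded down and the filter slide is home, in either order, with the shutter still closed (value of joint flip_flap above 1.48 rad and value of joint filter_slide above 0.0375 m and value of joint shutter below 0.008 m), for 0.2 s.
2. the shutter is fully open (value of joint shutter above 0.0235 m), for 0.2 s.
At the end, for the whole second after the job is handed in: The flap is folded to within 0.09 rad of flat (joint above 1.48), the filter slide is within 2.5 mm of its home stop (above 0.0375) and the shutter within 2.5 mm of fully open (above 0.0235) (value of joint flip_flap above 1.48 rad and value of joint filter_slide above 0.0375 m and value of joint shutter above 0.0235 m); the robot touches nothing.
It fails at once if the shutter is opened (more than 8 mm) before the mirror is down and the filter home (value of joint shutter above 0.008 m and (value of joint flip_flap below 1.45 rad or value of joint filter_slide below 0.0365 m)).
It fails at once if the mirror glass or the filter glass is touched (contact force between any of the arm, the fingers and mirror_glass above 0.3 N or contact force between any of the arm, the fingers and filter_glass above 0.3 N).
It fails at once if a loose bystander is shifted, lifted or carried by more than 20 mm (distance of any of hex_driver, post_holder, lens_case, spare_lens, screw_box, lens_tube, goggles from where it was at the start of the episode above 0.02 m).
It fails at once if the flap, the slide's end plate or the shutter's tab is pinched between the fingers (pressed on two opposite faces at once) ((contact force between the fingers and flip_flap_c1 above 1.5 N and contact force between the fingers and flip_flap_c2 above 1.5 N) or (contact force between the fingers and flip_flap_c3 above 1.5 N and contact force between the fingers and flip_flap_c4 above 1.5 N) or (contact force between the fingers and filter_slide_c2 above 1.5 N and contact force between the fingers and filter_slide_c3 above 1.5 N) or (contact force between the fingers and shutter_c3 above 1.5 N and contact force between the fingers and shutter_c4 above 1.5 N)).
It also fails if it takes over 58 s, if anything falls off the work surface, if the arm or the gripper's body presses on something with over 40 N, if the wrist force passes 120 N, or if a joint passes its speed limit or range.

## Working session

There is one attempt and no reset: what is moved stays moved. The work goes in short steps, Python scripts to look and compute and a tool call to move; the robot and the scene stay as the last step left them, time stands still between calls to the robot, and variables do not carry over. Pictures are saved under pics/ and viewed, and the job is handed in when it is done.

Besides the shell and the picture viewer there is one more tool, called after "Call:" by a JSON object that holds its "method" and its "body", one argument or row to a line. move_arm: Moves the arm, as the interface text tells. Its arguments: {"type":"object","properties":{"series":{"type":"array","items":{"type":"array","items":{"type":"array","items":{"type":"number"}}}}},"required":["series"]}

```bash
mkdir -p pics
cat > h.py <<'E'
import numpy as np, cv2
from workcell import bot
def K(n):
    i=bot.camera_info(n); f=210/np.tan(np.radians(i['vfov'])/2); return i,f
def cloud(n,dep):
    i,f=K(n); v,u=np.mgrid[0:dep.shape[0],0:dep.shape[1]]
    A=np.array([[f,0,i['cx']],[0,f,i['cy']],[0,0,1.]])
    p=cv2.undistortPoints(np.stack([u.ravel(),v.ravel()],1).astype(np.float64)[:,None],A,np.array([i['k1'],0,0,0.]))[:,0]
    d=dep.ravel()[:,None]; c=np.hstack([p*d,d]); M=np.array(i['cam_to_world'])
    w=c@M[:3,:3].T+M[:3,3]; w[dep.ravel()==0]=np.nan
    return w.reshape(*dep.shape,3)
def shot(n,tag):
    im,d=bot.camera(n); cv2.imwrite(f'pics/{tag}.png',im[:,:,::-1]); np.savez(f'{tag}.npz',im=im,d=d,w=cloud(n,d)); return im,d
E
python3 - <<'E'
from h import *
o=bot.get_obs(); print({k:np.round(v,3) for k,v in o.items()}, bot.pinch_z)
for n in('scene','top'):
    shot(n,n+'0'); print(n,bot.camera_info(n))
    for t in['rail','flip_mount','flap_edge','filter_mount','slide_end','laser','shutter_tab','goggles','spare_lens','screw_box','post_holder','lens_case','hex_driver','lens_tube']:
        print(t,[(np.round(r['at'],3),round(r['confidence'],2)) for r in bot.find_in(n,t)[:2]])
E
```

```text
{'clock': np.float64(0.0), 'joint_pos': array([1.244, 0.241, 0.004, 1.335, 0.   , 1.571]), 'joint_vel': array([-0.   ,  0.001, -0.001, -0.001, -0.001,  0.001]), 'tau': array([-0.0000e+00, -3.7232e+01,  2.5241e+01,  1.7000e-02,  0.0000e+00,
       -0.0000e+00]), 'eef_pos': array([0.16 , 0.473, 0.23 ]), 'tool_rot': array([ 0.163,  0.987, -0.001, -0.   ]), 'ft_force': array([-0.619,  0.177, -0.023]), 'ft_torque': array([-0.035,  0.009,  0.03 ]), 'grip_width': np.float64(0.085)} 0.0187
scene {'vfov': 55.688501528047794, 'cx': 277.6397234104975, 'cy': 205.8370370533761, 'k1': -0.06476130735335298, 'cam_to_world': array([[ 0.46453788,  0.67061091, -0.57834726,  1.21997445],
       [ 0.88547517, -0.34308152,  0.31341473, -0.33931736],
       [ 0.01175908, -0.65770516, -0.75318368,  0.9708697 ],
       [ 0.        ,  0.        ,  0.        ,  1.        ]])}
rail [(array([ 0.578, -0.077,  0.037]), 0.95), (array([0.759, 0.194, 0.021]), 0.67)]
flip_mount [(array([0.583, 0.014, 0.092]), 0.92), (array([0.582, 0.017, 0.148]), 0.56)]
flap_edge [(array([0.582, 0.016, 0.148]), 0.47), (array([0.422, 0
[... 1233 characters left out ...]
 0.166]), 0.62)]
flap_edge [(array([0.572, 0.021, 0.171]), 0.48)]
filter_mount [(array([ 0.536, -0.167,  0.133]), 0.63)]
slide_end [(array([ 0.49 , -0.169,  0.16 ]), 0.84), (array([0.565, 0.019, 0.097]), 0.56)]
laser [(array([0.597, 0.302, 0.178]), 0.77)]
shutter_tab [(array([0.583, 0.182, 0.178]), 0.48), (array([ 0.382, -0.324,  0.025]), 0.31)]
goggles [(array([ 0.744, -0.196,  0.043]), 0.95)]
spare_lens [(array([0.79 , 0.014, 0.01 ]), 0.63)]
screw_box [(array([0.767, 0.196, 0.004]), 0.92), (array([0.586, 0.184, 0.178]), 0.43)]
post_holder [(array([0.421, 0.038, 0.004]), 0.59)]
lens_case [(array([0.366, 0.208, 0.024]), 0.84)]
hex_driver [(array([ 0.356, -0.187,  0.021]), 0.54)]
lens_tube []
```

View pics/scene0.png

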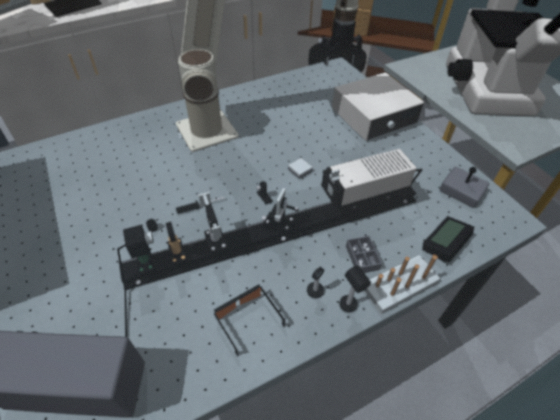

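View pics/top0.png

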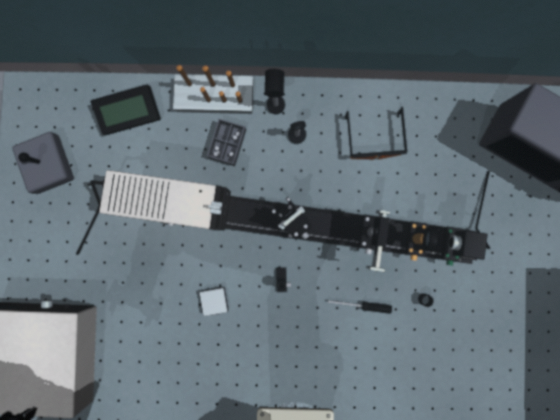

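The bench shows the laser on the left (tab near top px 216,207), the flip mirror at (290,218), and the slide end at (378,268). I'll zoom in and take measurements.

Run:
```python
from h import *
i,f=K('scene');M=np.array(i['cam_to_world'])
p=np.linalg.inv(M)@[0.161,.474,.231,1];print(p[:2]/p[2]*f+[i['cx'],i['cy']],p[2])
i,f=K('top');M=np.array(i['cam_to_world'])
p=np.linalg.inv(M)@[0.161,.474,.231,1];print(p[:2]/p[2]*f+[i['cx'],i['cy']],p[2])
t=np.load('top0.npz');w=t['w'];im=t['im']
def crop(s,n,x0,x1,y0,y1,k):
    cv2.imwrite(f'pics/{n}.png',cv2.resize(s[y0:y1,x0:x1,::-1],None,fx=k,fy=k,interpolation=cv2.INTER_CUBIC))
crop(im,'topz',190,400,160,290,3.7)
crop(np.load('scene0.npz')['im'],'scz',160,360,150,260,4)
# rail: top height 0.034 points in region
m=(abs(w[...,2]-.034)<.006)&(w[...,0]>.48)&(w[...,0]<.68)&(w[...,1]>-.35)&(w[...,1]<.17)
P=w[m][:,:2].astype(np.float32); print(len(P)); r=cv2.fitLine(P,cv2.DIST_HUBER,0,.01,.01).ravel();print('rail',r)
print(cv2.minAreaRect(P))
# laser top
m=(abs(w[...,2]-.178)<.006)&(w[...,1]>.19)&(w[...,1]<.5)
print('laser',cv2.minAreaRect(w[m][:,:2].astype(np.float32)))
# high points
for nm,z0,z1,y0,y1 in [('flapedge',.160,.18,-.05,.1),('slide',.15,.18,-.25,-.1),('tab',.185,.22,.12,.23)]:
    m=(w[...,2]>z0)&(w[...,2]<z1)&(w[...,1]>y0)&(w[...,1]<y1)&(w[...,0]>.4)&(w[...,0]<.7)
    Q=w[m]; print(nm,len(Q),Q.min(0),Q.max(0),np.median(Q,0), cv2.minAreaRect(Q[:,:2].astype(np.float32)))
```

```text
[338.90440014  65.58699065] 1.424618397693581
[ 55.63668477 419.74440583] 0.7784859599916574
3244
rail [ 0.12231159  0.9924917   0.55748564 -0.04614224]
((0.5505786538124084, -0.08919402956962585), (0.5289207696914673, 0.06879174709320068), 83.32643127441406)
laser ((0.600064754486084, 0.3095196485519409), (0.24899029731750488, 0.09447862207889557), 83.14672088623047)
flapedge 93 [0.55025677 0.00235563 0.16571803] [0.58752334 0.0424795  0.17548512] [0.56983107 0.02149594 0.17169635] ((0.5686550736427307, 0.022377990186214447), (0.008461615070700645, 0.04890015721321106), 41.24370574951172)
slide 510 [ 0.46060115 -0.18741713  0.15000807] [ 0.58883831 -0.14747631  0.17601805] [ 0.53398224 -0.16910191  0.16978534] ((0.5248233675956726, -0.16743680834770203), (0.030759405344724655, 0.12929436564445496), 85.78540802001953)
tab 44 [0.57772716 0.1736706  0.18501613] [0.59246085 0.19805704 0.20854704] [0.5847602  0.18538724 0.2042567 ] ((0.5833525061607361, 0.18618060648441315), (0.023112663999199867, 0.013296447694301605), 68.40835571289062)
```

View pics/topz.png

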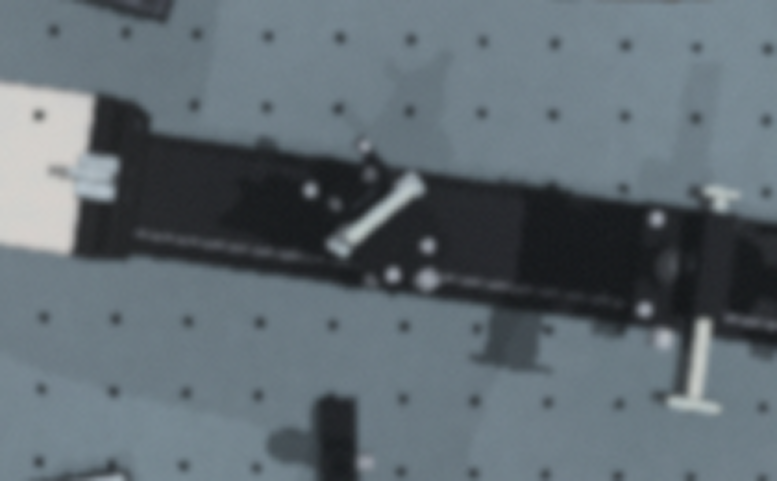

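View pics/scz.png

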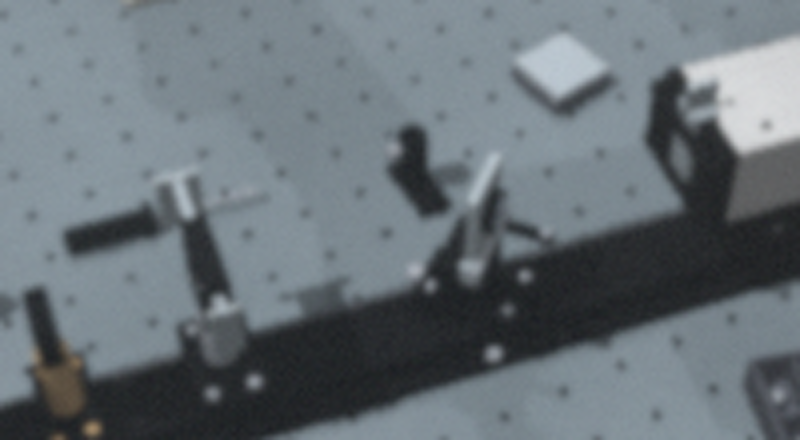

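Run:
```python
from h import *
t=np.load('top0.npz')['w'];s=np.load('scene0.npz')['w']
yaw=-0.120; ex=np.array([np.cos(yaw),np.sin(yaw)]);ey=np.array([-ex[1],ex[0]])
for n,w in(('top',t),('scene',s)):
    F=w.reshape(-1,3);F=F[~np.isnan(F[:,0])]
    def sel(lo,hi): return F[((F>lo)&(F<hi)).all(1)]
    Q=sel([.43,-.25,.13],[.475,-.12,.19]); a=Q[:,:2]@ex;b=Q[:,:2]@ey
    print(n,'slideend x',np.percentile(a,[0,5,25,50,75]),'y',np.percentile(b,[2,50,98]),'z',np.percentile(Q[:,2],[5,95]),len(Q))
    Q=sel([.48,-.25,.166],[.62,-.1,.18]);a=Q[:,:2]@ex;b=Q[:,:2]@ey
    print('frame top',np.percentile(a,[2,50,98]),np.percentile(b,[2,50,98]),np.median(Q[:,2]))
    Q=sel([.55,.15,.190],[.62,.22,.22]);a=Q[:,:2]@ex;b=Q[:,:2]@ey
    print('tab',np.percentile(a,[2,50,98]),np.percentile(b,[2,50,98]),np.percentile(Q[:,2],[50,95]),len(Q))
    Q=sel([.5,-.05,.150],[.64,.1,.2]); print('flap',cv2.minAreaRect(Q[:,:2].astype(np.float32)),np.percentile(Q[:,2],[50,98]))
    Q=sel([.5,.22,.165],[.7,.45,.19]);a=Q[:,:2]@ex;b=Q[:,:2]@ey
    print('laser top',np.percentile(a,[1,50,99]),np.percentile(b,[1,99]),np.median(Q[:,2]))
print('whitebox',np.nanmax(t[310:400,0:90].reshape(-1,3),0),np.nanmin(t[310:400,0:90].reshape(-1,3),0),np.nanmedian(t[340:390,20:60].reshape(-1,3),0))
```

```text
top slideend x [0.4758174  0.47733873 0.47924858 0.48102581 0.48451324] y [-0.12099479 -0.10404885 -0.09105773] z [0.13730446 0.16487057] 75
frame top [0.52906186 0.55991911 0.5907769 ] [-0.11623376 -0.1061528  -0.09727155] 0.17179161607158516
tab [0.55561921 0.55813135 0.56149557] [0.24259476 0.25321324 0.26503781] [0.20437029 0.20699482] 40
flap ((0.5719574689865112, 0.025284457951784134), (0.017328521236777306, 0.048890870064496994), 41.35535430908203) [0.17096114 0.17448544]
laser top [0.51249537 0.55766474 0.60464293] [0.29036029 0.5001949 ] 0.17773828611903852
scene slideend x [0.47637414 0.47879539 0.48181632 0.48282933 0.48419889] y [-0.12429989 -0.11205555 -0.09335663] z [0.13175078 0.16387117] 96
frame top [0.53011579 0.56420283 0.59481006] [-0.11764167 -0.10842577 -0.09893768] 0.1715356371031328
tab [0.55774147 0.56253401 0.56540817] [0.24080199 0.2514841  0.26441858] [0.20023179 0.20576026] 45
flap ((0.5742020606994629, 0.023432504385709763), (0.01795748434960842, 0.05177793651819229), 38.38438415527344) [0.16346995 0.17424026]
laser top [0.51663371 0.56880669 0.60970343] [0.29115597 0.49774515] 0.1762874314879691
whitebox [0.34319799 0.6981441  0.1150173 ] [0.11423257 0.50818469 0.03046646] [0.21863413 0.59419931 0.10821427]
```

Call:
{"method": "move_arm", "body": {
  "series": [
    [[0,0,3,0,0,0,0],[0,0,0,0,0,0,0],[0,0,0,0,0,0,0],[0,0,0,0,0,0,0],[0,0,0,0,0,0,0]]
  ]
}}

```text
clock: 2.0
eef_pos: [0.1602, 0.4728, 0.2607]
tool_rot: [0.163, 0.987, -0.001, -0.0]
ft_force: [-0.3, 1.1, -0.2]
grip_width: 0.0124
```

Call:
{"method": "move_arm", "body": {
  "series": [
    [[2.5,-3.1,0,0,0,4,0],[2.5,-3.1,0,0,0,4,0],[2.5,-3.1,0,0,0,4,0],[2.5,-3.1,0,0,0,4,0],[2.5,-3.1,0,0,0,4,0]]
  ]
}}

```text
clock: 2.5
eef_pos: [0.285, 0.3153, 0.2571]
tool_rot: [-0.024, 1.0, -0.003, -0.001]
ft_force: [0.6, 1.2, -0.1]
grip_width: 0.0
```

Call:
{"method": "move_arm", "body": {
  "series": [
    [[2.5,-3.1,0,0,0,4,0],[2.5,-3.1,0,0,0,4,0],[2.5,-3.1,0,0,0,4,0],[2.5,-3.1,0,0,0,4,0],[2.5,-3.1,0,0,0,4,0]]
  ]
}}

```text
clock: 3.0
eef_pos: [0.4126, 0.1525, 0.2551]
tool_rot: [-0.205, 0.979, -0.003, -0.002]
ft_force: [0.2, 0.3, -0.2]
grip_width: 0.0
```

Call:
{"method": "move_arm", "body": {
  "series": [
    [[2.5,-3.1,0,0,0,4,0],[2.5,-3.1,0,0,0,4,0],[2.5,-3.1,0,0,0,4,0],[2.5,-3.1,0,0,0,4,0],[0,0,0,0,0,0,0]]
  ]
}}

```text
clock: 3.5
eef_pos: [0.517, 0.0185, 0.252]
tool_rot: [-0.342, 0.94, -0.004, -0.002]
ft_force: [-0.5, -0.1, -0.6]
grip_width: 0.0004
```

Call:
{"method": "move_arm", "body": {
  "series": [
    [[2.5,-2.0,0,0,0,1,0],[0,0,-3,0,0,0,0],[0,0,-3,0,0,0,0],[0,0,-3,0,0,0,0],[0,0,0,0,0,0,0]]
  ]
}}

```text
clock: 4.0
eef_pos: [0.541, -0.0016, 0.1577]
tool_rot: [-0.348, 0.937, -0.002, -0.003]
ft_force: [-0.8, 0.5, -0.6]
grip_width: 0.0001
```

Run:
```python
from h import *
o=bot.get_obs();print(o['eef_pos'],o['ft_force'],o['joint_pos'])
a,_=shot('scene','s1');b,_=shot('top','t1')
cv2.imwrite('pics/z1.png',np.hstack([cv2.resize(a[140:260,180:320,::-1],(400,343),interpolation=2),cv2.resize(b[160:280,220:360,::-1],(400,343),interpolation=2)]))
```

```text
[ 0.54101345 -0.00160911  0.15771822] [-0.77789597  0.5149192  -0.62158851] [ 8.73277005e-04  3.66622729e-01 -1.57293179e-02  1.19323566e+00
 -6.85857468e-03 -7.10833268e-01]
```

View pics/z1.png

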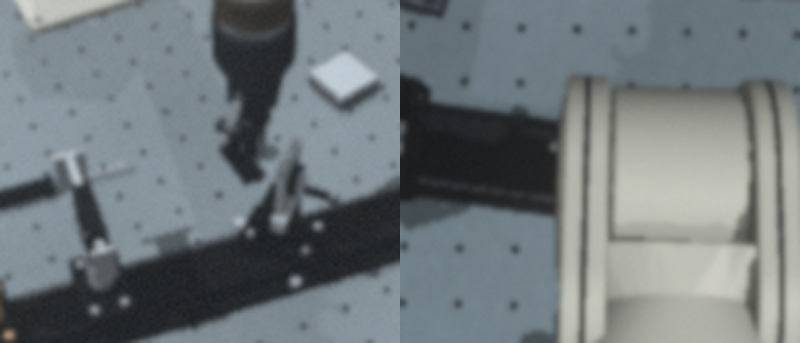

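Call:
{"method": "move_arm", "body": {
  "series": [
    [[0.8,0.7,0,0,0,0,0],[0.8,0.7,0,0,0,0,0],[0.8,0.7,0,0,0,0,0],[0.8,0.7,0,0,0,0,0],[0,0,0,0,0,0,0]]
  ]
}}

```text
clock: 4.6
eef_pos: [0.5829, 0.0304, 0.1693]
tool_rot: [-0.349, 0.937, -0.006, 0.006]
ft_force: [-0.2, -0.1, 0.7]
grip_width: 0.0
```

```bash
cat > st.py <<'E'
from h import *
o=bot.get_obs();p=o['eef_pos'];d=p[:2]-[.5732,.0264];print(p,o['ft_force'],'corner x',d@[.752,.659]+.011,'lat',d@[-.659,.752],'cz',p[2]-.106)
E
python3 st.py
```

```text
[0.58294882 0.0304135  0.16932619] [-0.15164613 -0.08894968  0.66809197] corner x 0.020976008417839365 lat -0.0034063255538585484 cz 0.06332619448319972
```

```bash
cat > v.py <<'E'
import sys
from h import *
o=bot.get_obs();print(o['eef_pos'],o['ft_force'],o['tool_rot'])
t=sys.argv[1];x0,x1,y0,y1=map(int,sys.argv[2:6])
a,_=shot('scene',t);cv2.imwrite(f'pics/{t}z.png',cv2.resize(a[y0:y1,x0:x1,::-1],None,fx=600/(x1-x0),fy=600/(x1-x0),interpolation=2))
E
python3 v.py s2 220 330 150 240
```

```text
[0.58294882 0.0304135  0.16932619] [-0.15164613 -0.08894968  0.66809197] [-0.34915823  0.93702638 -0.00568362  0.00614745]
```

View pics/s2z.png

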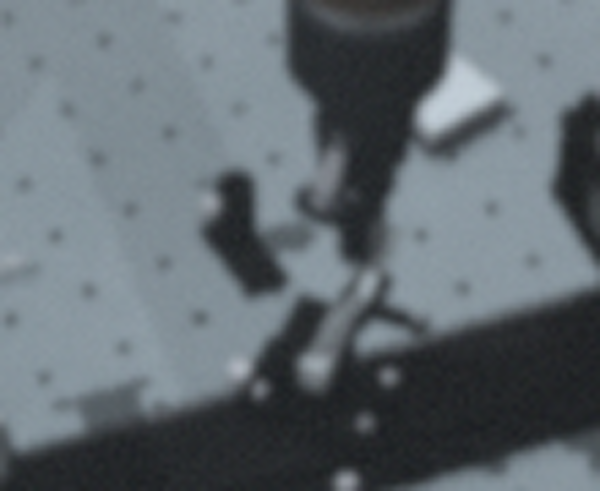

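Call:
{"method": "move_arm", "body": {
  "series": [
    [[-1.5,-1.2,0,0,0,0,0],[-0.2,-0.2,0,0,0,0,0],[0,0,-1.5,0,0,0,0],[0,0,-0.5,0,0,0,0],[0,0,0,0,0,0,0]]
  ]
}}

```text
clock: 5.15
eef_pos: [0.5666, 0.0164, 0.1497]
tool_rot: [-0.349, 0.937, -0.006, 0.007]
ft_force: [-0.1, -1.1, -0.5]
grip_width: 0.0001
```

```bash
python3 st.py; python3 v.py s3 220 330 150 240
```

```text
[0.56655015 0.01642988 0.14968337] [-0.05763832 -1.11258633 -0.47737747] corner x -0.0005709909511834518 lat -0.0031152781787834945 cz 0.043683368787752155
[0.56655015 0.01642988 0.14968337] [-0.05763832 -1.11258633 -0.47737747] [-0.3490849   0.93704466 -0.00573371  0.00735985]
```

View pics/s3z.png

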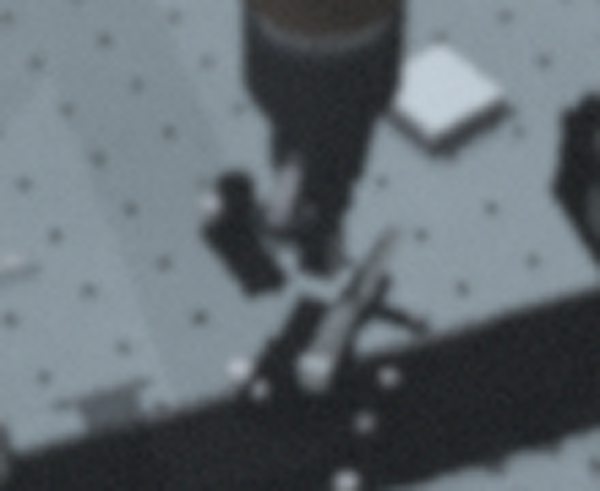

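Call:
{"method": "move_arm", "body": {
  "series": [
    [[0.8,0.7,0,0,0,0,0],[0.7,0.7,-0.2,0,0,0,0],[0.6,0.5,-0.5,0,0,0,0],[0.4,0.3,-0.7,0,0,0,0],[0,0,0,0,0,0,0]]
  ]
}}

```text
clock: 5.7
eef_pos: [0.5956, 0.0413, 0.1363]
tool_rot: [-0.349, 0.937, -0.006, 0.009]
ft_force: [-0.5, 0.5, -0.6]
grip_width: -0.0003
```

```bash
python3 st.py; python3 v.py s4 220 330 150 240
```

```text
[0.59560866 0.04130106 0.13629977] [-0.49165034  0.48000139 -0.64614138] corner x 0.03767110452792782 lat -0.0035617098054550505 cz 0.030299765504104056
[0.59560866 0.04130106 0.13629977] [-0.49165034  0.48000139 -0.64614138] [-0.34944737  0.93689287 -0.00608326  0.00901562]
```

View pics/s4z.png

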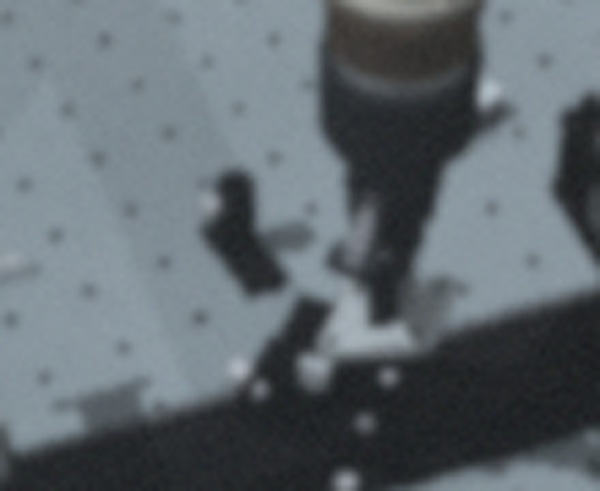

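Call:
{"method": "move_arm", "body": {
  "series": [
    [[0.3,0.2,-0.7,0,0,0,0],[0.1,0.1,-0.7,0,0,0,0],[0,0,-0.4,0,0,0,0],[0,0,-0.2,0,0,0,0],[0,0,-0.2,0,0,0,0]]
  ]
}}

```text
clock: 6.25
eef_pos: [0.6007, 0.0446, 0.1158]
tool_rot: [-0.349, 0.937, -0.006, 0.011]
ft_force: [-7.0, 0.1, 20.4]
grip_width: -0.0003
```

```bash
python3 st.py; python3 v.py s5 220 330 150 240
```

```text
[0.60066844 0.04458812 0.11581859] [-6.97166754  0.05161649 20.39748602] corner x 0.04364224088522012 lat -0.004424238390514335 cz 0.009818591822550696
[0.60066844 0.04458812 0.11581859] [-6.97166754  0.05161649 20.39748602] [-0.34927409  0.93693569 -0.00623568  0.01096499]
```

View pics/s5z.png

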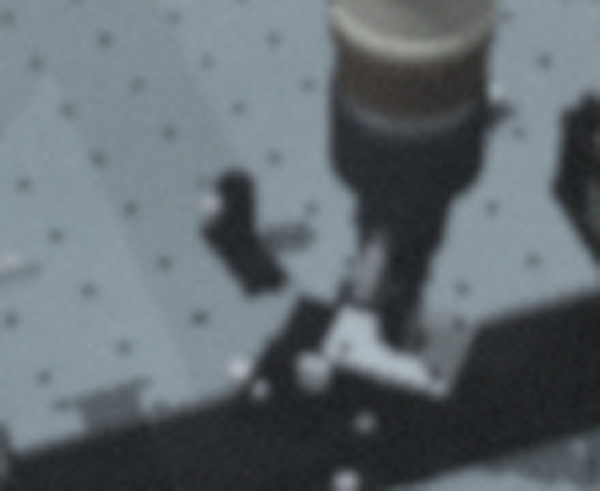

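Call:
{"method": "move_arm", "body": {
  "series": [
    [[0,0,3.5,0,0,0,0],[0,0,4,0,0,0,0],[0,0,4,0,0,0,0],[-2.8,-3.4,0,0,0,-8,0],[-2.8,-3.4,0,0,0,-8,0]]
  ]
}}

```text
clock: 6.8
eef_pos: [0.5442, -0.0228, 0.2338]
tool_rot: [-0.214, 0.977, -0.007, 0.01]
ft_force: [0.2, -0.8, -0.8]
grip_width: 0.0001
```

Call:
{"method": "move_arm", "body": {
  "series": [
    [[-2.8,-3.4,0,0,0,-8,0],[-2.8,-3.4,0,0,0,-8,0],[-2.8,-3.4,0,0,0,-8,0],[-2.8,-3.4,0,0,0,-8,0],[0,0,0,0,0,0,0]]
  ]
}}

```text
clock: 7.3
eef_pos: [0.4236, -0.1662, 0.2346]
tool_rot: [0.079, 0.997, -0.012, 0.008]
ft_force: [-0.3, 0.8, 0.3]
grip_width: -0.0001
```

```bash
cat > go.py <<'E'
from h import *
import sys
from scipy.spatial.transform import Rotation as R
# target in rail a,b,z (m)
a,b,z=map(float,sys.argv[1:4])
ex=np.array([np.cos(-.12),np.sin(-.12)]);ey=np.array([-ex[1],ex[0]])
o=bot.get_obs();p=np.array(o['eef_pos']);print('now ab',p[:2]@ex,p[:2]@ey,p,'F',o['ft_force'])
t=np.r_[a*ex+b*ey,z];print('shift cm',np.round((t-p)*100,2))
psi=np.pi/2-.12; h=(psi+np.pi/2)/2
print('turn deg',np.round(np.degrees((R.from_quat([np.cos(h),np.sin(h),0,0])*R.from_quat(o['tool_rot']).inv()).as_rotvec()),2))
E
python3 go.py .446 -.107 .23; python3 v.py s6 170 330 150 270
python3 - <<'E'
from h import *
w=np.load('s6.npz')['w'];F=w.reshape(-1,3);F=F[~np.isnan(F[:,0])]
Q=F[((F>[.58,.03,.1])&(F<[.64,.1,.17])).all(1)];print(len(Q),np.percentile(Q,[5,50,95],axis=0))
E
```

```text
now ab 0.4404685334271446 -0.1142739932690066 [ 0.42362097 -0.16618167  0.23461586] F [-0.26023887  0.82072485  0.28704213]
shift cm [ 0.64  0.66 -0.46]
turn deg [1.39 0.84 2.17]
[ 0.42362097 -0.16618167  0.23461586] [-0.26023887  0.82072485  0.28704213] [ 0.07886756  0.99678501 -0.01163221  0.00801499]
239 [[0.58462752 0.03266009 0.11212293]
 [0.609653   0.05113851 0.11551028]
 [0.63403703 0.07601129 0.11822014]]
```

View pics/s6z.png

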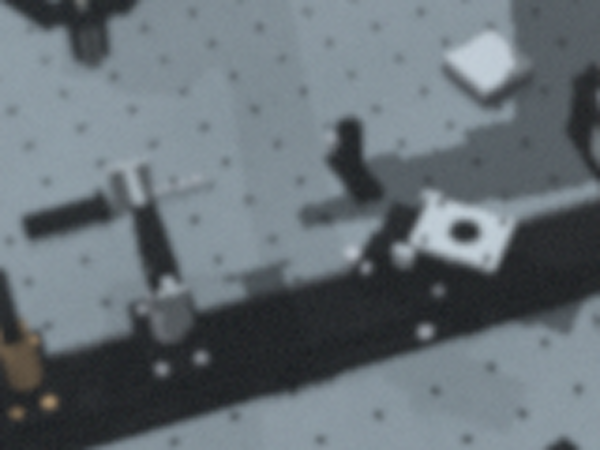

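Flap is flat (surface z≈0.1155, level). Now I'll lower onto the slide.

Call:
{"method": "move_arm", "body": {
  "series": [
    [[0.6,0.7,0,1.4,0.8,2.2,0],[0,0,-3,0,0,0,0],[0,0,-3,0,0,0,0],[0,0,-3,0,0,0,0],[0,0,0,0,0,0,0]]
  ]
}}

```text
clock: 7.85
eef_pos: [0.4344, -0.1557, 0.1434]
tool_rot: [0.053, 0.999, 0.001, 0.004]
ft_force: [-0.5, 0.2, -0.0]
grip_width: -0.0004
```

```bash
python3 go.py .446 -.107 .14; python3 v.py s7 170 330 150 270
```

```text
now ab 0.44995558688391346 -0.10255933476119454 [ 0.43444219 -0.15568697  0.14343905] F [-0.48364965  0.17983421 -0.01815764]
shift cm [-0.45 -0.39 -0.34]
turn deg [-0.11  0.45 -0.75]
[ 0.43444219 -0.15568697  0.14343905] [-0.48364965  0.17983421 -0.01815764] [0.05346613 0.99856166 0.0011698  0.003823  ]
```

View pics/s7z.png

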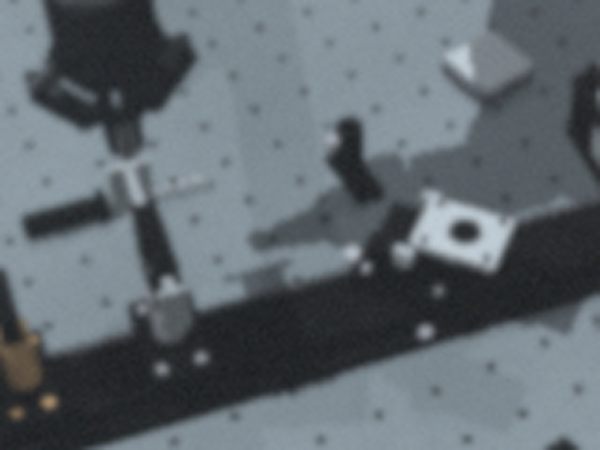

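Call:
{"method": "move_arm", "body": {
  "series": [
    [[0.9,-0.5,-0.2,0,0,0,0],[1.0,-0.1,0,0,0,0,0],[1.0,-0.1,0,0,0,0,0],[1.0,-0.1,0,0,0,0,0],[0,0,0,0,0,0,0]]
  ]
}}

```text
clock: 8.4
eef_pos: [0.4815, -0.1648, 0.1479]
tool_rot: [0.052, 0.999, -0.0, 0.008]
ft_force: [-0.4, -0.6, 0.3]
grip_width: -0.0001
```

```bash
python3 go.py .5035 -.107 .14
```

```text
now ab 0.4977886459968937 -0.10598473543162683 [ 0.4815212  -0.16481394  0.1479116 ] F [-0.44861479 -0.60625518  0.30602067]
shift cm [ 0.55 -0.17 -0.79]
turn deg [ 0.08  0.94 -0.9 ]
```

Call:
{"method": "move_arm", "body": {
  "series": [
    [[0.3,0,-0.3,0,0,0,0],[0.3,0,-0.1,0,0,0,0],[0.2,0,0,0,0,0,0],[0.2,0,0,0,0,0,0],[0,0,0,0,0,0,0]]
  ]
}}

```text
clock: 8.9
eef_pos: [0.4886, -0.1652, 0.1444]
tool_rot: [0.053, 0.999, -0.001, 0.005]
ft_force: [0.5, -0.8, 0.5]
grip_width: -0.0001
```

```bash
python3 go.py .5035 -.107 .14
```

```text
now ab 0.5049022151417389 -0.10554852593733621 [ 0.48863583 -0.16523245  0.14444636] F [ 0.54566627 -0.81382163  0.5293246 ]
shift cm [-0.16 -0.13 -0.44]
turn deg [ 0.15  0.55 -0.83]
```

Call:
{"method": "move_arm", "body": {
  "series": [
    [[0.2,0,0,0,0,0,0],[0.2,0,0,0,0,0,0],[0.2,0,0,0,0,0,0],[0.2,0,0,0,0,0,0],[0.2,0,0,0,0,0,0]]
  ]
}}

```text
clock: 9.4
eef_pos: [0.4886, -0.1652, 0.1445]
tool_rot: [0.054, 0.999, -0.002, -0.005]
ft_force: [-6.9, -0.5, 4.6]
grip_width: -0.0004
```

```bash
python3 go.py .5035 -.107 .14;python3 v.py s8 170 330 150 270
```

```text
now ab 0.5049064930455596 -0.10548382807762666 [ 0.48864782 -0.16516873  0.14446049] F [-6.89463677 -0.48255624  4.58113748]
shift cm [-0.16 -0.13 -0.45]
turn deg [ 0.18 -0.54 -0.66]
[ 0.48864782 -0.16516873  0.14446049] [-6.89463677 -0.48255624  4.58113748] [ 0.05422712  0.99851626 -0.00185485 -0.00461008]
```

View pics/s8z.png

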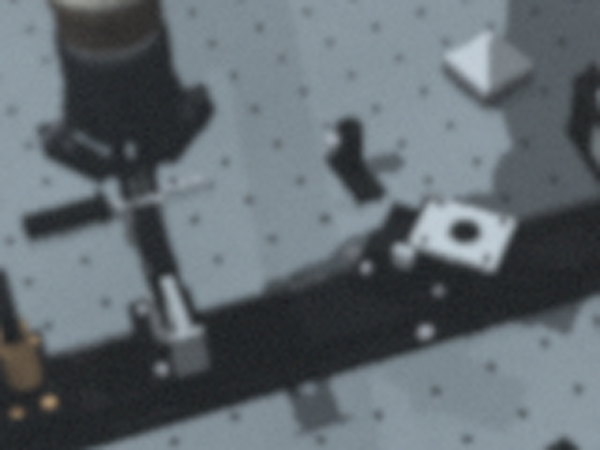

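Call:
{"method": "move_arm", "body": {
  "series": [
    [[-1.5,0.2,0,0,0,0,0],[-1.5,0.2,0,0,0,0,0],[0,0,4,0,0,0,0],[0,0,4,0,0,0,0],[0,0,4,0,0,0,0]]
  ]
}}

```text
clock: 9.95
eef_pos: [0.4529, -0.1584, 0.2598]
tool_rot: [0.054, 0.998, 0.001, -0.011]
ft_force: [1.4, -0.0, 0.1]
grip_width: -0.0002
```

```bash
python3 go.py .6 .253 .26;python3 v.py s9 170 330 150 270
python3 - <<'E'
from h import *
ex=np.array([np.cos(-.12),np.sin(-.12)]);ey=np.array([-ex[1],ex[0]])
w=np.load('s9.npz')['w'];F=w.reshape(-1,3);F=F[~np.isnan(F[:,0])]
a=F[:,:2]@ex;b=F[:,:2]@ey
for nm,m in(('end',(abs(b+.107)<.02)&(a>.47)&(a<.526)&(F[:,2]>.13)&(F[:,2]<.166)),('far',(abs(b+.107)<.02)&(a>.598)&(a<.68)&(F[:,2]>.12)&(F[:,2]<.166))):
    print(nm,m.sum(),np.percentile(a[m],[1,5,25,50,75,95]))
E
```

```text
now ab 0.46862256241774297 -0.10300115039001746 [ 0.45292203 -0.15836027  0.25979514] F [ 1.36787714 -0.02200253  0.07386771]
shift cm [1.731e+01 3.377e+01 2.000e-02]
turn deg [-0.23 -1.26 -0.67]
[ 0.45292203 -0.15836027  0.25979514] [ 1.36787714 -0.02200253  0.07386771] [ 0.05408275  0.99847352  0.00134119 -0.01113023]
end 52 [0.51613893 0.51651596 0.51868224 0.52103734 0.52237895 0.52425061]
far 143 [0.59902343 0.60534357 0.63193759 0.64549605 0.64687971 0.6483344 ]
```

View pics/s9z.png

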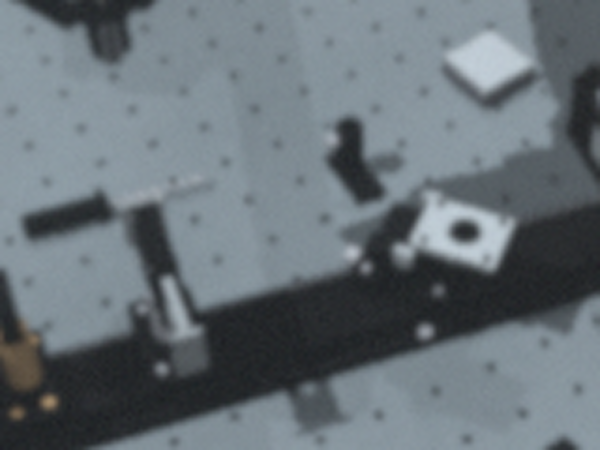

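Call:
{"method": "move_arm", "body": {
  "series": [
    [[1.9,3.7,0.1,0,-0.6,0,0],[1.9,3.7,0.1,0,-0.6,0,0],[1.9,3.7,0.1,0,0,0,0],[1.9,3.7,0.1,0,0,0,0],[1.9,3.7,0.1,0,0,0,0]]
  ]
}}

```text
clock: 10.5
eef_pos: [0.5595, 0.0265, 0.2796]
tool_rot: [0.06, 0.998, -0.0, 0.018]
ft_force: [0.1, -0.2, -1.0]
grip_width: 0.0003
```

Call:
{"method": "move_arm", "body": {
  "series": [
    [[1.9,3.5,0,0,0,0,0],[1.9,3.5,0,0,0,0,0],[1.9,3.5,0,0,0,0,0],[1.5,2.5,0,0,0,0,0],[0,0,0,0,0,0,0]]
  ]
}}

```text
clock: 11.0
eef_pos: [0.6391, 0.1701, 0.2787]
tool_rot: [0.057, 0.998, 0.003, 0.023]
ft_force: [0.0, -0.2, -0.6]
grip_width: -0.0002
```

```bash
python3 go.py .6 .253 .23
```

```text
now ab 0.6141513163484398 0.24542346202733314 [0.63911491 0.17013712 0.27872998] F [ 0.03297743 -0.16262812 -0.59610592]
shift cm [-1.31  0.92 -4.87]
turn deg [-0.17  2.62 -0.39]
```

Here I correct the tilt and position while staying high, then descend.

Call:
{"method": "move_arm", "body": {
  "series": [
    [[-1.0,0.9,0,0,2.6,0,0],[0,0,-2.5,0,0,0,0],[0,0,-2.3,0,0,0,0],[0,0,0,0,0,0,0],[0,0,0,0,0,0,0]]
  ]
}}

```text
clock: 11.5
eef_pos: [0.6311, 0.1803, 0.2303]
tool_rot: [0.056, 0.998, 0.003, 0.002]
ft_force: [0.5, -0.0, 0.2]
grip_width: 0.0001
```

```bash
python3 go.py .597 .253 .190;python3 v.py s10 270 390 120 210
```

```text
now ab 0.6049533062371336 0.25450558201725904 [0.63107029 0.18025504 0.23027215] F [ 0.51279185 -0.04515868  0.16882699]
shift cm [-0.81 -0.05 -4.03]
turn deg [-0.32  0.3  -0.45]
[0.63107029 0.18025504 0.23027215] [ 0.51279185 -0.04515868  0.16882699] [0.05602271 0.99842225 0.00292133 0.00243762]
```

View pics/s10z.png

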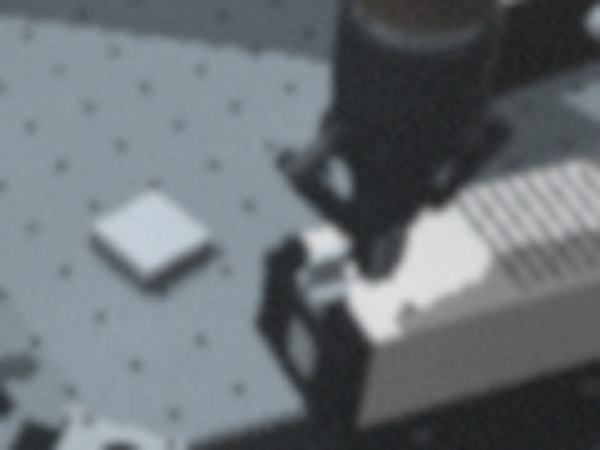

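Call:
{"method": "move_arm", "body": {
  "series": [
    [[0,0,-2,0,0,0,0],[0,0,-1.4,0,0,0,0],[0,0,-0.3,0,0,0,0],[0,0,0,0,0,0,0],[0,0,0,0,0,0,0]]
  ]
}}

```text
clock: 12.05
eef_pos: [0.6348, 0.1795, 0.2008]
tool_rot: [0.057, 0.998, 0.005, 0.009]
ft_force: [-0.8, 0.5, -0.1]
grip_width: -0.0001
```

```bash
python3 go.py .547 .253 .190;python3 v.py s11 270 390 120 210
```

```text
now ab 0.6087730315488638 0.2541827580867537 [0.6348239  0.17947727 0.20077544] F [-0.76410124  0.50250116 -0.09833922]
shift cm [-6.15  0.62 -1.08]
turn deg [-0.53  1.04 -0.32]
[0.6348239  0.17947727 0.20077544] [-0.76410124  0.50250116 -0.09833922] [0.05718009 0.99831247 0.00512003 0.00874292]
```

View pics/s11z.png

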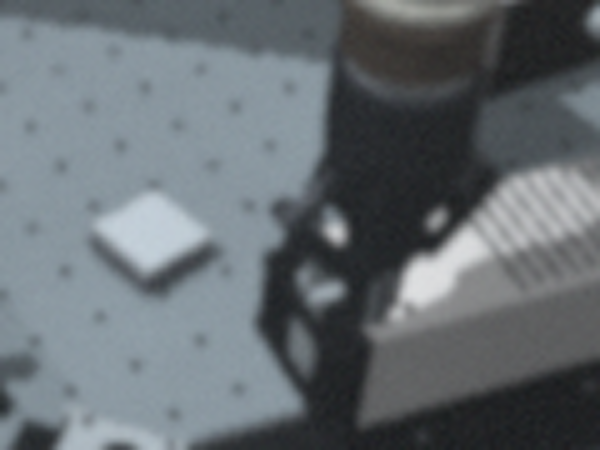

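Call:
{"method": "move_arm", "body": {
  "series": [
    [[-0.8,0.1,-0.6,0,0.8,0,0],[-0.5,0,-0.2,0,0,0,0],[-0.5,0,0,0,0,0,0],[0,0,0,0,0,0,0],[0,0,0,0,0,0,0]]
  ]
}}

```text
clock: 12.6
eef_pos: [0.6158, 0.181, 0.1945]
tool_rot: [0.057, 0.998, 0.005, 0.003]
ft_force: [-0.2, -0.3, -0.4]
grip_width: -0.0001
```

```bash
python3 go.py .547 .253 .190
```

```text
now ab 0.5896981921466584 0.2533714321701065 [0.61578911 0.18095527 0.19446826] F [-0.24355866 -0.29849097 -0.37857332]
shift cm [-4.24  0.47 -0.45]
turn deg [-0.58  0.35 -0.34]
```

Call:
{"method": "move_arm", "body": {
  "series": [
    [[-0.7,0.1,-0.3,0,0,0,0],[-0.7,0.1,0,0,0,0,0],[-0.7,0.1,0,0,0,0,0],[-0.7,0.1,0,0,0,0,0],[0,0,0,0,0,0,0]]
  ]
}}

```text
clock: 13.1
eef_pos: [0.586, 0.185, 0.1915]
tool_rot: [0.057, 0.998, 0.005, 0.004]
ft_force: [-0.8, -0.4, -0.0]
grip_width: 0.0001
```

```bash
python3 go.py .547 .253 .190;python3 v.py s12 270 390 120 210
```

```text
now ab 0.5595966602339163 0.25385710201061773 [0.58596219 0.18504097 0.19146876] F [-0.80707632 -0.41556986 -0.03983871]
shift cm [-1.26  0.07 -0.15]
turn deg [-0.56  0.45 -0.32]
[0.58596219 0.18504097 0.19146876] [-0.80707632 -0.41556986 -0.03983871] [0.05715536 0.99834559 0.005107   0.00364134]
```

View pics/s12z.png

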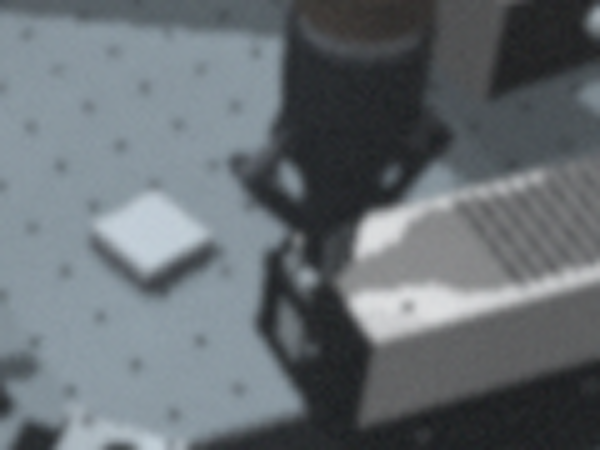

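The tab has moved with the fingers, from crop (325,265) to about (300,270). I'll go on to the stop.

Call:
{"method": "move_arm", "body": {
  "series": [
    [[-0.4,0.05,0,0,0,0,0],[-0.3,0.05,0,0,0,0,0],[-0.3,0,0,0,0,0,0],[-0.2,0,0,0,0,0,0],[-0.2,0,0,0,0,0,0]]
  ]
}}

```text
clock: 13.65
eef_pos: [0.5749, 0.1863, 0.1918]
tool_rot: [0.058, 0.998, 0.006, 0.007]
ft_force: [8.7, -0.2, -4.2]
grip_width: -0.0002
```

```bash
python3 go.py .547 .253 .190
```

```text
now ab 0.5484743628128008 0.2537707563916505 [0.57490954 0.18628672 0.19176508] F [ 8.67632291 -0.18724989 -4.19185851]
shift cm [-0.16 -0.06 -0.18]
turn deg [-0.58  0.88 -0.27]
```

Force is 8.7 N at the stop, where it was expected. I'll press a moment longer, then back off and check.

Call:
{"method": "move_arm", "body": {
  "series": [
    [[-0.2,0,0,0,0,0,0],[0,0,0,0,0,0,0],[1.5,-0.2,0,0,0,0,0],[1.0,0,0,0,0,0,0],[0,0,3,0,0,0,0]]
  ]
}}

```text
clock: 14.15
eef_pos: [0.5964, 0.1836, 0.2172]
tool_rot: [0.058, 0.998, 0.004, 0.003]
ft_force: [0.5, 1.2, -0.1]
grip_width: -0.0004
```

Call:
{"method": "move_arm", "body": {
  "series": [
    [[0,0,4,0,0,0,0],[0,0,3,0,0,0,0],[-3,4,0,0,0,0,0],[-3,4,0,0,0,0,0],[-3,4,0,0,0,0,0]]
  ]
}}

```text
clock: 14.65
eef_pos: [0.507, 0.3005, 0.2928]
tool_rot: [0.064, 0.998, 0.005, 0.004]
ft_force: [0.5, 0.6, -0.5]
grip_width: 0.0
```

Call:
{"method": "move_arm", "body": {
  "series": [
    [[-4,3,0,0,0,0,0],[-4,3,0,0,0,0,0],[-4,3,0,0,0,0,0],[-4,2,0,0,0,0,0],[0,0,0,0,0,0,0]]
  ]
}}

```text
clock: 15.15
eef_pos: [0.338, 0.4136, 0.2924]
tool_rot: [0.06, 0.998, 0.005, -0.0]
ft_force: [0.0, -0.5, -0.5]
grip_width: 0.0002
```

```bash
python3 go.py .547 .253 .190
python3 - <<'E'
from h import *
ex=np.array([np.cos(-.12),np.sin(-.12)]);ey=np.array([-ex[1],ex[0]])
for n in('scene','top'):
    im,d=shot(n,n+'9');w=np.load(n+'9.npz')['w'];F=w.reshape(-1,3);F=F[~np.isnan(F[:,0])]
    a=F[:,:2]@ex;b=F[:,:2]@ey;z=F[:,2]
    for nm,m in(('end',(abs(b+.107)<.02)&(a>.47)&(a<.526)&(z>.13)&(z<.166)),('tab',(abs(b-.253)<.02)&(a>.5)&(a<.6)&(z>.19)&(z<.22))):
        print(n,nm,m.sum(),np.percentile(a[m],[2,50,98]))
    m=(F>[.58,.03,.1]).all(1)&(F<[.64,.1,.17]).all(1); print(np.percentile(z[m],[2,50,98]))
    cv2.imwrite(f'pics/{n}9z.png',cv2.resize(im[140:300,180:400,::-1],None,fx=3,fy=3,interpolation=2))
E
```

```text
now ab 0.28607491628920284 0.4510455569568507 [0.33801331 0.41355526 0.29236379] F [ 0.00815871 -0.46465273 -0.45707383]
shift cm [ 23.53 -22.79 -10.24]
turn deg [-0.58  0.02  0.06]
scene end 49 [0.51634629 0.52064025 0.52418778]
scene tab 43 [0.53279967 0.53681249 0.54034346]
[0.10892075 0.11561258 0.11875682]
top end 66 [0.51423702 0.51792282 0.52536328]
top tab 36 [0.53002825 0.53275455 0.5356345 ]
[0.11264412 0.11597196 0.11904118]
```

View pics/top9.png

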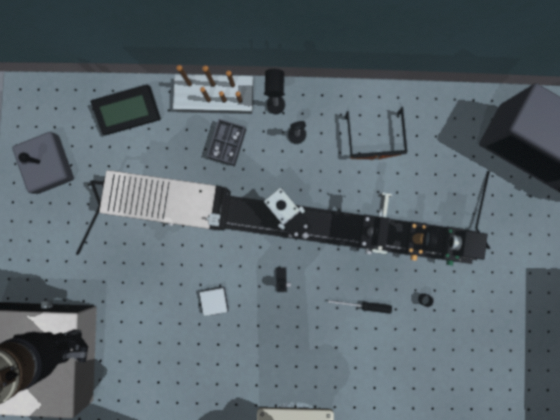

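View pics/scene9z.png

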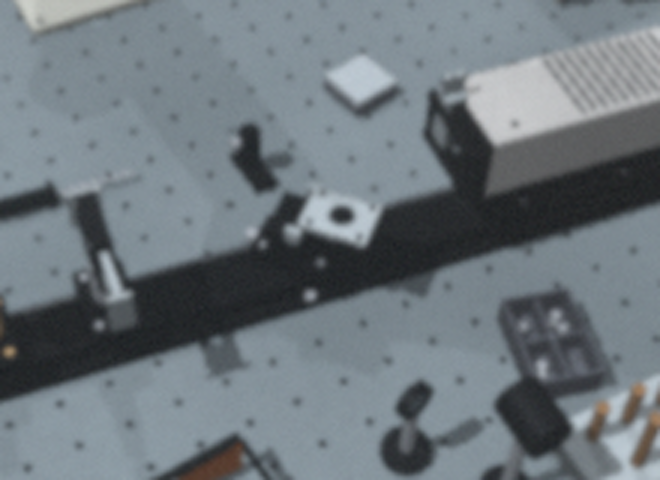

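The tab moved 25.5 mm in both cameras. The slide is at its stop, the flap is flat at 0.116 m, and the bystanders are where they were. I'm handing in.

```bash
python3 -c "
from workcell import bot
print(bot.job_done())"
```

```text
the job is handed in; nothing more can be done
None
```

I folded the flip mirror flat, pushed the filter slide home, then opened the shutter to its stop. All three were pushed with shut fingertips, and I handed the job in at about 15 s of the 58 s allowed.

| Part | Contact at the stop | Camera check afterwards |
|---|---|---|
| Flip mirror | 20 N pressing down | level, top surface about 116 mm above the table (116 mm expected) |
| Filter slide | 7 N | end plate about 38–40 mm beyond its start, at the home position worked out from the frame |
| Shutter tab | 8.7 N | moved about 25.5 mm in both cameras (26 mm is full travel from closed) |

- **Margin:** the cameras are good to a few millimetres, so the contact force at each stop is the firmer sign that each part is fully set.
- **First flap push:** my fingertips drifted about 11 mm upward and ended right at the flap's top edge. I backed off, lowered, and pushed again from behind without trouble.
- **Not measured:** I judged the bystanders unmoved by comparing the last overhead picture with the first. Glass contact was not measured; the fingers only worked on the flap's back, the slide's end plate and the tab's far side.

At hand-in the arm was well away from the bench and read no contact force beyond sensor noise.

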